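# Wedge the rocking stirrer steady

## Task

The magnetic stirrer rocks because the foot under its yellow corner cap is too short: first press down on the yellow cap with the fingertips until you feel it rock over fully, and let it come back. Then push the orange wedge along the table, thin edge first, under that short foot until it is snug, and press the cap again to test it, pushing the wedge further if it still rocks. Pick nothing up, do not shove the stirrer out of place or disturb the glassware, and finish while still pressing the cap down with about 5 to 10 N, the stirrer standing level and not rocking, with nothing touching the wedge but the foot and the table.

Things in the scene. Friction and masses are not known exactly. Their poses are not given: they have to be found in the camera images.
- stirrer: loose lab stirrer, about 3 kg: white blue-banded housing 225 x 225 mm, underside 24 above the table, top 60, pale plate on it to 64; knobs on its -x face. Origin: table height, centre; x, y parallel to the sides. Feet 24 in diameter at x, y = +-85. Level on three; the +x +y one is short. About 2 to 5 N on the yellow cap rocks it over by 0.045 to 0.085 rad; let go, it falls back level
- cap_top (a point): middle of the top face of the yellow 48 x 48 mm plastic cap on the stirrer's +x +y top corner, straight above the short foot; the place to press. The face is 66 mm above the table when the stirrer is level. Axes parallel to the stirrer's
- foot_axis (a point): on the axis of the short foot, where it enters the housing's underside, 24 mm above the table when level (stirrer x = y = +85 mm). The foot is 24 mm in diameter, outer edge at stirrer y = +97; its flat lower end hangs 5.5 to 10 mm (unknown) above the table until the cap is pressed. Axes parallel to the stirrer's
- wedge: loose solid orange wedge, 120 mm long (its x), 35 wide, 0.09 kg, flat on the table. Origin: centre of its underside; thin edge at x = +60, 3 mm high, thick end at x = -60, 17 mm high, even slope between. Starts on the stirrer's +y side, thin edge 20 to 75 mm from the short foot's outer edge and pointing at it within 0.12 rad and 12 mm sideways
- wedge_end (a point): middle of the wedge's upright thick end face, 8 mm above the table: the place to push (towards the stirrer's -y). It slides with about 1 N; it meets the foot when the foot's outer edge is 21 to 60 mm in from the thin edge, and the push then rises steeply; some 15 N would jack the stirrer up or shove it. It stays put by friction. Axes parallel to the wedge's
- beaker_a: loose clear glass laboratory beaker with a yellow tape label, 104 mm across (110 over the rim), 145 tall; origin at the centre of its underside. A bystander: leave it standing where it is
- beaker_b: loose clear glass laboratory beaker with a yellow tape label, 104 mm across (110 over the rim), 145 tall; origin at the centre of its underside. A bystander: leave it standing where it is
- beaker_c: loose clear glass laboratory beaker with a yellow tape label, 104 mm across (110 over the rim), 145 tall; origin at the centre of its underside. A bystander: leave it standing where it is
- beaker_small: small loose clear glass beaker with a yellow label, 68 mm across, 90 tall; origin at the centre of its underside. A bystander
- bottle: loose clear bottle with a blue cap, 86 mm across, 180 tall; origin at the centre of its underside. A bystander
- jar: small loose amber jar with a white lid, 56 mm across, 70 tall; origin at the centre of its underside. A bystander
- spatula: loose steel spatula, 200 mm long, lying along its x; origin near its middle on the table. A bystander
- cap: the yellow corner cap itself, fixed on the stirrer: 48 x 48 mm, 6 thick, origin at the centre of its underside, 60 mm above the table when level; axes parallel to the stirrer's
Mind the look-alikes: they are no part of the job. Leave any grey or pink look-alike of the wedge alone.

How it is judged:
By the outcome, as a careful person would: the job done as asked, in the order asked, and still so for the second after the job is handed in, while the arm keeps its last pose, push and grip.
It also fails if it takes over 51 s, if anything falls off the work surface, if the arm or the gripper's body presses on something with over 40 N, if the wrist force passes 120 N, or if a joint passes its speed limit or range.

## Robot

A 6-joint arm with a two-finger parallel gripper is mounted at the origin on the work surface. World frame = base frame: x ahead of the robot, y to its left, z up, the work surface at z = 0. Lengths are in m, angles in rad, forces in N, time in s.
With the tool pointing down it reaches from about 0.35 to 0.925 m from the base axis. Payload 6.4 kg.
Tool frame: the origin (TCP) lies between the finger pads; the fingertips stand 19 mm ahead of it and the grasp point (between the pads) is the TCP; z points along the fingers, y is the line along which they close (so a half turn about z gives the same grasp; the last joint's range is limited). The gripper opens to 94 mm and grips with 3 to 60 N. Pads are 16 mm wide; open, the fingers measure 119 mm over their backs; the gripper's body (75 mm by 177 mm) begins 78 mm behind the grasp point.
Start: joints at [-1.442, 0.245, 1.558, -0, 1.339, -0.174], TCP at [0.194, -0.62, 0.224] pointing down, gripper open.
Joint ranges: [-3.13, 3.13], [-1.02, 2.26], [0.13, 2.54], [-0.95, 4.09], [0.21, 2.88], [-2.74, 2.74]. Speed limits (rad/s): [2.57, 2.57, 3.14, 3.14, 3.14, 3.14].

## Interface

Orientations are given as a 3x3 rotation matrix whose columns are the frame's x, y, z axes.
In Python, from plant import observe, camera, camera_params, hand_in, silhouettes, tip_of gives the robot as it stands.
- The arm moves only by the shell command python3 -m inch 'ROWS' [FORCE]. ROWS is JSON, a list that holds one entry, the list of rows, each a list of 5 numbers: the shift along the tool's x, y, z as a fraction of full scale, then the turn about the tool's z as a fraction of full scale, then the opening, from 0 (shut) to 1 (fully open). A call has 1 to 12 rows; each row is the pose to reach, as a shift and turn from the pose commanded when the call began, along the tool's axes at that moment, turning the shorter way round; what a row does not reach only later rows make up. Full scale, the value 1, is 30 cm for a shift and 180 degrees for a turn. A row lasts 1/8 s, in which the tool goes at most 62.5 mm and 10.7 degrees, less where a joint would pass 70% of its speed; a pose out of reach is approached as far as the arm can. A call with a number of a shift or a turn outside -1 to 1 is refused whole. A call with a gripper value outside its range is refused whole. The fingers move at their own pace and stop on an object; FORCE is the grip in N (left out, the last holds). Time passes only in rows, so rows that repeat a pose let the fingers close. It gives the time, the measured TCP pose, the force, the opening and the grip force at its end, in the units of the state.
- observe(): the state, without advancing time (a new reading comes with each control period).
- camera(name): name is "side" or "top"; returns the picture (480x640x3 uint8, red, green, blue); there is no depth.
- camera_params(name): a dict with "camera_matrix" (3x3 intrinsics, pixels), "pose" (4x4, takes a point from camera to world coordinates). Camera axes: x right, y down, z forward; pixel columns grow to the right and rows downward; lengths in m; the calibration is good to about 2 mm. A picture is of the moment at which its call begins. camera_params takes no time and is no camera call.
- hand_in(): hands the job in; it is judged then, once.
Trained networks look in the newest picture that a camera, given by its name, has taken for a name from the list of things; names that differ only in an ending like _2 or _b are one class to them, and where a whole thing is asked for, a point or a joint stands for the part that bears it (a point fixed in the world has none). Each returns a list of dicts, best first, with "confidence" (0 to 1); they miss things now and then, are a little off and sometimes report something else, mostly with a low value. They report only what shows in the picture. A call takes as long as a camera call. They do not tell look-alikes from the thing itself.
- silhouettes(label, camera): "mask" (480x640 bool, what is visible of it) and "location" ([row, column] in pixels, amid what is visible of it).
- tip_of(label, camera): "location" ([row, column] in pixels: a listed point, or the origin of a listed thing).
The state is a dict: "clock": time; "qpos": joint angles; "qd": joint speeds; "joint_torque": joint torques, N m; "tool_pos": TCP position; "tool_rot": TCP orientation; "contact_force": force on the tool from outside, world axes, zero at the start; "moment": the same for the moment, N m; "gripper_width": finger opening in m; "grasp_force": force on a finger pad.
Only numpy, scipy, OpenCV 4.12 (cv2) and the standard library are available. Lean on these libraries where they do the work, as an engineer would, in place of code of your own. Each camera call takes 0.05 s, during which the arm holds its last target. There are 200 camera calls.

## Working session

There is one attempt and no reset: what is moved stays moved. The work goes in short steps, Python scripts to look and compute and a shell command to move; the robot and the scene stay as the last step left them, time stands still between calls to the robot, and variables do not carry over. Pictures are saved under pics/ and viewed, at most 10 in all, crops included, and the job is handed in when it is done.

```bash
mkdir -p pics
cat > h.py <<'E'
import numpy as np,cv2
from plant import *
def ray(name,px,z):
    P=camera_params(name);K=np.array(P["camera_matrix"]);T=np.array(P["pose"])
    d=T[:3,:3]@np.linalg.solve(K,[px[1],px[0],1]);o=T[:3,3]
    return o+d*(z-o[2])/d[2]
def proj(name,p):
    P=camera_params(name);K=np.array(P["camera_matrix"]);T=np.linalg.inv(np.array(P["pose"]))
    q=K@(T[:3,:3]@np.array(p)+T[:3,3]);return q[[1,0]]/q[2]
E
python3 - <<'E'
from h import *
np.set_printoptions(precision=4,suppress=True)
for n in("top","side"):
    im=camera(n);cv2.imwrite(f"pics/{n}0.png",im[...,::-1])
    print(n,np.array(camera_params(n)["pose"])[:3,3])
    for l,z in(("stirrer",0),("cap_top",.066),("foot_axis",.024),("wedge",0),("wedge_end",.008),("beaker_a",0),("beaker_small",0),("bottle",0),("jar",0),("spatula",0)):
        for r in tip_of(l,n): print(l,round(r["confidence"],2),np.array(r["location"]),ray(n,r["location"],z)[:2])
s=observe();print(s["tool_pos"],s["tool_rot"],s["contact_force"],s["clock"])
E
```

```text
top [0.4438 0.0377 1.0965]
stirrer 0.68 [273.3 389.7] [ 0.5029 -0.1382]
stirrer 0.64 [345.5 197.5] [0.3384 0.3367]
stirrer 0.29 [236.6 485.8] [ 0.5896 -0.3843]
cap_top 0.8 [241.1 348.1] [ 0.5774 -0.0327]
foot_axis 0.88 [240.2 343.5] [ 0.5853 -0.0243]
wedge 0.81 [245.1 298.2] [0.5786 0.0881]
wedge 0.65 [207.  240.2] [0.6791 0.2333]
wedge 0.52 [240.2 347.4] [ 0.5882 -0.0355]
wedge 0.17 [238.4 488. ] [ 0.5849 -0.3895]
wedge_end 0.88 [248.6 272.4] [0.5703 0.152 ]
wedge_end 0.88 [306.4 304.8] [0.4264 0.0741]
wedge_end 0.69 [230.2 229.9] [0.6189 0.2575]
wedge_end 0.65 [304.1 138.7] [0.4414 0.479 ]
wedge_end 0.21 [296.8 496.1] [ 0.4389 -0.3959]
beaker_a 0.83 [172.3 412.1] [ 0.7601 -0.2068]
beaker_a 0.57 [294.3 492.5] [ 0.4452 -0.3906]
beaker_a 0.35 [305.  140.1] [0.4391 0.4787]
beaker_small 0.61 [157.1 286.7] [0.8072 0.114 ]
bottle 0.86 [242.4 147.3] [0.5939 0.4655]
jar 0.61 [345.6 193.8] [0.3383 0.3456]
spatula 0.79 [305.4 138.8] [0.4382 0.4819]
spatula 0.41 [247.7 272.7] [0.5735 0.152 ]
spatula 0.17 [270.  385.4] [ 0.5113 -0.1278]
side [0.0866 0.7101 0.9694]
stirrer 0.72 [235.2 357.7] [ 0
[... 330 characters left out ...]
 [291.5 280.6] [0.5697 0.1502]
wedge_end 0.86 [309.9 238.8] [0.6214 0.2505]
wedge_end 0.76 [295.1 345.3] [0.4288 0.0714]
beaker_a 0.94 [187.3 300.5] [ 0.7608 -0.2131]
beaker_a 0.84 [174.  374.6] [ 0.6002 -0.3941]
beaker_a 0.67 [190.8 422.2] [ 0.4394 -0.4014]
beaker_small 0.79 [246.9 219. ] [0.8057 0.1145]
beaker_small 0.22 [430.9 236.2] [0.4401 0.4789]
bottle 0.72 [382.6 188.4] [0.5948 0.4549]
jar 0.62 [404.2 311.9] [0.3435 0.3481]
jar 0.47 [192.3 419.8] [ 0.4426 -0.3911]
spatula 0.56 [430.5 232.7] [0.4465 0.4822]
spatula 0.46 [381.5 186.8] [0.5995 0.455 ]
[ 0.1938 -0.6204  0.2244] [[ 0.9545  0.2982  0.    ]
 [ 0.2982 -0.9545  0.0001]
 [ 0.     -0.0001 -1.    ]] [-0.7208 -0.7092  0.45  ] 1.1
```

View pics/top0.png

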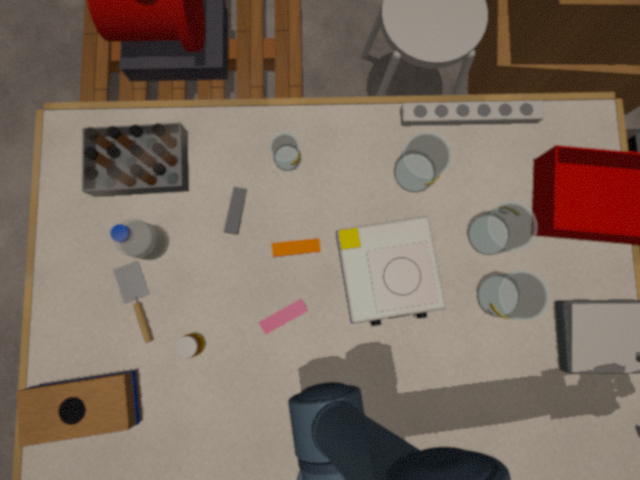

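View pics/side0.png

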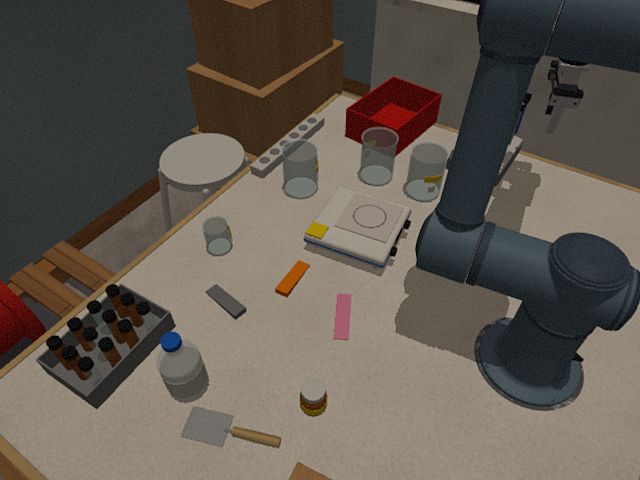

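The orange wedge is at top pixel (247,296). The pink bar at (316,284) and the grey bar at (210,236) are look-alikes. Orange matches the description and points at the yellow cap (238,349). I'll confirm it in a crop and measure by colour.

Run:
```python
from h import *
np.set_printoptions(precision=4,suppress=True)
ims={}
for n in("top","side"):
    im=cv2.imread(f"pics/{n}0.png");hsv=cv2.cvtColor(im,cv2.COLOR_BGR2HSV)
    for nm,lo,hi,z in(("wedge",(8,170,120),(18,255,255),.010),("cap",(24,170,120),(34,255,255),.066)):
        m=cv2.inRange(hsv,lo,hi)
        box=(slice(200,310),slice(250,370));mm=np.zeros_like(m);mm[box]=m[box]
        c=max(cv2.findContours(mm,0,2)[0],key=cv2.contourArea)
        W=np.array([ray(n,(p[0][1],p[0][0]),z)[:2] for p in c])
        ctr=np.argwhere(mm).mean(0)
        r=cv2.minAreaRect((W*1000).astype(np.float32))
        print(n,nm,ctr,ray(n,ctr,z)[:2],r, "\n",cv2.boxPoints(r))
# housing edges in top via silhouette
camera("top")
for s in silhouettes("stirrer","top")[:1]:
    c=max(cv2.findContours(s["mask"].astype(np.uint8),0,2)[0],key=cv2.contourArea)
    W=np.array([ray("top",(p[0][1],p[0][0]),.06)[:2] for p in c])
    r=cv2.minAreaRect((W*1000).astype(np.float32));print("stirrer",r,cv2.boxPoints(r))
im=cv2.imread("pics/top0.png")[190:340,220:420];cv2.imwrite("pics/crop.png",cv2.resize(im,(800,600),interpolation=2))
```

```text
top wedge [247.0702 295.4632] [0.5726 0.0945] ((572.84326171875, 94.05433654785156), (32.290191650390625, 115.63945770263672), 5.086958885192871) 
 [[551.6351 150.2148]
 [561.8885  35.0308]
 [594.0515  37.8939]
 [583.798  153.0779]]
top cap [238.181  348.8017] [ 0.5843 -0.0346] ((584.4896240234375, -34.559051513671875), (44.215553283691406, 44.170066833496094), 8.22072696685791) 
 [[559.4511 -15.8621]
 [565.7669 -59.5783]
 [609.5281 -53.256 ]
 [603.2123  -9.5398]]
side wedge [276.7969 292.096 ] [0.5719 0.0972] ((572.0151977539062, 95.3098373413086), (34.014366149902344, 111.06752014160156), 2.186318874359131) 
 [[552.9018 150.1544]
 [557.139   39.1677]
 [591.1286  40.4653]
 [586.8914 151.452 ]]
side cap [229.5327 316.5607] [ 0.5822 -0.0327] ((582.4436645507812, -33.445343017578125), (45.58778762817383, 45.52569580078125), 8.275915145874023) 
 [[556.6107 -14.2005]
 [563.1636 -59.2521]
 [608.2767 -52.6902]
 [601.7237  -7.6386]]
stirrer ((504.6981201171875, -128.8931427001953), (236.94456481933594, 225.60841369628906), 7.730553150177002) [[ 372.1287  -33.0504]
 [ 402.4764 -256.6084]
 [ 637.2675 -224.7359]
 [ 606.9199   -1.1779]]
```

View pics/crop.png

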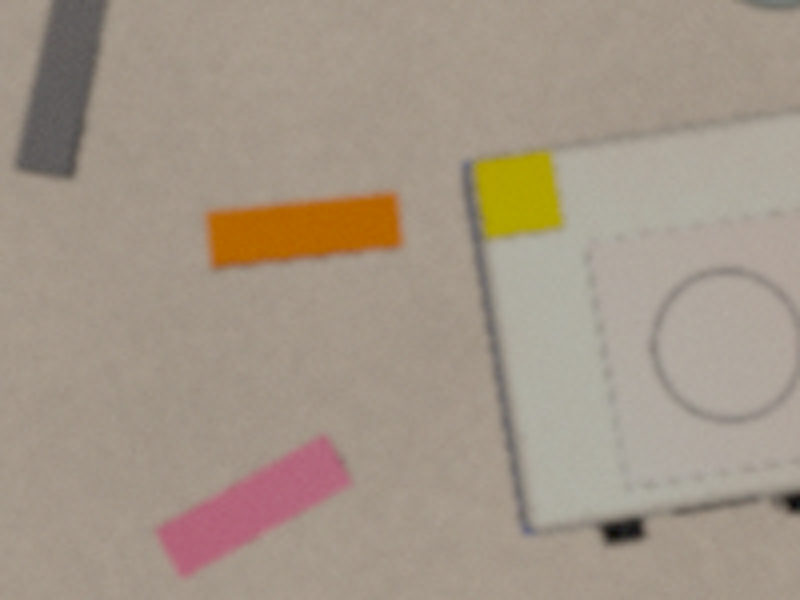

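The crop shows one orange wedge at crop (305,230), with its axis running to the yellow cap at (517,195). The pink and grey bars are separate, so the orange one is confirmed. In world coordinates the cap is at about (0.583,-0.034) and the wedge end at about (0.568,0.154). The stirrer yaw is 8.2°.

```bash
python3 -m inch '[[[0.91,-0.739,0,0,0],[0.91,-0.739,0,0,0],[0.91,-0.739,0,0,0],[0.91,-0.739,0,0,0],[0.91,-0.739,0,0,0],[0.91,-0.739,0,0,0],[0.91,-0.739,0,0,0]]]' 10
python3 -m inch '[[[0.91,-0.739,0,-0.424,0],[0.91,-0.739,0,-0.424,0],[0.91,-0.739,0,-0.424,0],[0.91,-0.739,0,-0.424,0],[0.91,-0.739,0,-0.424,0],[0.91,-0.739,0.1,-0.424,0],[0.91,-0.739,0.2,-0.424,0],[0.91,-0.739,0.3,-0.424,0],[0.91,-0.739,0.33,-0.424,0],[0.91,-0.739,0.33,-0.424,0]]]'
python3 -c "
from h import *
s=observe();print(s['clock'],s['tool_pos'],s['tool_rot'],s['contact_force'])"
```

```text
clock: 2.08
tool_pos: [0.3893, -0.3256, 0.2246]
tool_rot: [[0.953, 0.302, 0.0], [0.302, -0.953, -0.0], [0.0, 0.0, -1.0]]
contact_force: [-0.6, -1.2, 0.9]
gripper_width: 0.0271
grasp_force: 0.0
clock: 3.32
tool_pos: [0.5828, -0.0353, 0.1255]
tool_rot: [[-0.063, 0.998, -0.0], [0.998, 0.063, 0.0], [0.0, -0.0, -1.0]]
contact_force: [-0.1, 0.3, -0.1]
gripper_width: 0.0005
grasp_force: 0.0
3.325 [ 0.58283533 -0.03525577  0.12545369] [[-6.25726241e-02  9.98040325e-01 -4.19051837e-04]
 [ 9.98040412e-01  6.25726401e-02  2.50911374e-05]
 [ 5.12631468e-05 -4.16660650e-04 -9.99999912e-01]] [-0.11130323  0.28899319 -0.07816309]
```

```bash
python3 -m inch '[[[0,0,0.06,0,0],[0,0,0.12,0,0],[0,0,0.12,0,0]]]' | grep -E 'pos|force:|clock'
for i in 1; do :; done
python3 -m inch '[[[0,0,0.01,0,0],[0,0,0.016,0,0],[0,0,0.016,0,0]]]' | grep -E 'pos|force:'
python3 -m inch '[[[0,0,0.005,0,0],[0,0,0.01,0,0],[0,0,0.01,0,0]]]' | grep -E 'pos|force:'
```

```text
clock: 3.7
tool_pos: [0.5813, -0.034, 0.0872]
contact_force: [-0.3, 0.3, -0.3]
grasp_force: 0.0
tool_pos: [0.5829, -0.0344, 0.0849]
contact_force: [-0.6, -0.3, -0.0]
grasp_force: 0.0
tool_pos: [0.5832, -0.0344, 0.082]
contact_force: [0.7, 1.0, 1.9]
grasp_force: 1.1
```

```bash
python3 -m inch '[[[0,0,0.004,0,0],[0,0,0.007,0,0],[0,0,0.007,0,0]]]' | grep -E 'pos|t_force:'
python3 -m inch '[[[0,0,0.004,0,0],[0,0,0.007,0,0],[0,0,0.007,0,0]]]' | grep -E 'pos|t_force:'
python3 -m inch '[[[0,0,0.003,0,0],[0,0,0.005,0,0],[0,0,0.005,0,0]]]' | grep -E 'pos|t_force:'
```

```text
tool_pos: [0.5827, -0.0345, 0.0794]
contact_force: [1.4, 0.7, 1.7]
tool_pos: [0.5829, -0.0344, 0.0779]
contact_force: [-0.4, 1.9, 5.2]
tool_pos: [0.5831, -0.0343, 0.0776]
contact_force: [-3.5, 2.6, 12.4]
```

It rocked over fully: the force rose to 12 N, with the cap about 7 mm down. Next I release and go behind the wedge.

```bash
python3 -m inch '[[[0,0,-0.02,0,0],[0,0,-0.05,0,0],[0,0,-0.15,0,0],[0,0,-0.25,0,0.1],[0,0,-0.25,0,0.1]]]' | grep -E 'clock|pos|t_force:|width'
python3 - <<'E'
from h import *
np.set_printoptions(precision=4,suppress=True)
for n in("top","side"):
    im=camera(n)[...,::-1].copy();hsv=cv2.cvtColor(im,cv2.COLOR_BGR2HSV)
    for l in("wedge_end","wedge"):
        for r in tip_of(l,n):
            p=ray(n,r["location"],.008 if l=="wedge_end" else 0)
            if abs(p[0]-.57)<.04 and p[1]>0: print(n,l,p[:2],r["confidence"])
s=observe();print(s['tool_pos'],s['clock'])
E
```

```text
clock: 6.2
tool_pos: [0.5842, -0.0349, 0.1534]
contact_force: [-0.8, -0.1, -1.0]
gripper_width: 0.0091
top wedge_end [0.5679 0.1572] 0.84
top wedge [0.5752 0.0945] 0.78
side wedge_end [0.5728 0.1518] 0.73
side wedge [0.5634 0.0891] 0.68
[ 0.5818 -0.0342  0.1492] 6.5
```

```bash
python3 -m inch '[[[0.2,0,0,0,0.1],[0.4,0,0,0,0.1],[0.6,0,0,0,0.1],[0.732,-0.004,0,0,0.1],[0.732,-0.004,0.1,0,0.1],[0.732,-0.004,0.25,0,0.1],[0.732,-0.004,0.35,0,0.1],[0.732,-0.004,0.40,0,0.1],[0.732,-0.004,0.40,0,0.1],[0.732,-0.004,0.40,0,0.1]]]' | grep -E 'clock|pos|t_force:|width'
python3 - <<'E'
from h import *
im=camera("side")[220:370,200:400,::-1];cv2.imwrite("pics/s2.png",cv2.resize(im,(800,600),interpolation=2))
print(observe()['tool_pos'])
E
```

```text
clock: 7.75
tool_pos: [0.5686, 0.1848, 0.0323]
contact_force: [0.6, -0.9, 0.0]
gripper_width: 0.0095
[0.56878343 0.1847942  0.03254188]
```

View pics/s2.png

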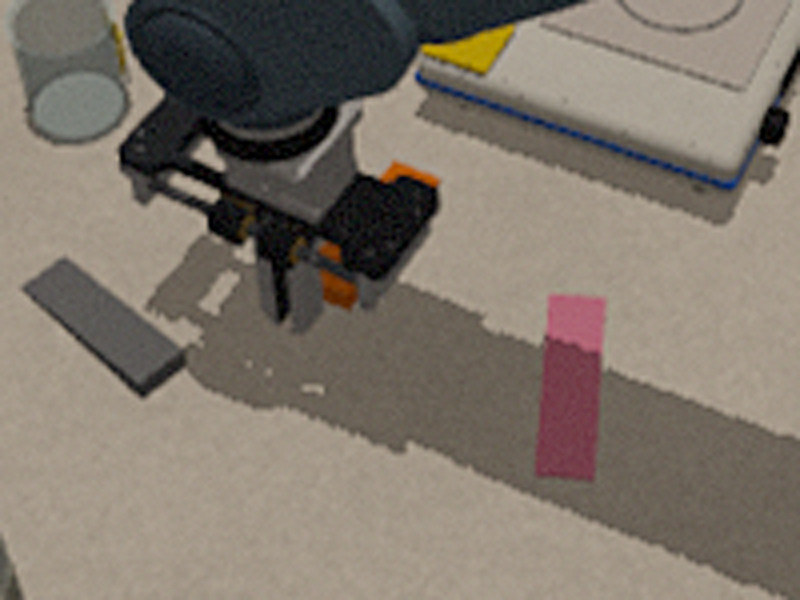

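The fingers, at crop (285,290), stand just behind the thick end of the orange wedge at (335,280). I lower them and push.

```bash
python3 -m inch '[[[0,0,0.023,0,0.1],[0,0,0.023,0,0.1],[-0.04,0,0.023,0,0.1],[-0.08,0,0.023,0,0.1],[-0.12,0,0.023,0,0.1],[-0.15,0,0.023,0,0.1],[-0.18,0,0.023,0,0.1],[-0.21,0,0.023,0,0.1],[-0.21,0,0.023,0,0.1]]]' | grep -E 'clock|pos|t_force:|width'
python3 - <<'E'
from h import *
np.set_printoptions(precision=4,suppress=True)
for n in("top","side"):
    im=camera(n)[...,::-1].copy();hsv=cv2.cvtColor(im,cv2.COLOR_BGR2HSV)
    m=cv2.inRange(hsv,(8,170,60),(18,255,255));mm=np.zeros_like(m);mm[200:310,250:370]=m[200:310,250:370]
    c=max(cv2.findContours(mm,0,2)[0],key=cv2.contourArea)
    print(n,cv2.boxPoints(cv2.minAreaRect(np.array([ray(n,(p[0][1],p[0][0]),.005)[:2]*1000 for p in c],np.float32))))
    cv2.imwrite(f"pics/{n}3.png",cv2.resize(im[190:340,220:420],(800,600),interpolation=2))
s=observe();print(s['tool_pos'],s['contact_force'])
E
```

```text
clock: 8.93
tool_pos: [0.5716, 0.1211, 0.024]
contact_force: [-0.6, -0.0, -0.1]
gripper_width: 0.0094
top [[557.1358  68.7894]
 [561.9362  -9.722 ]
 [593.5759  -7.7875]
 [588.7755  70.724 ]]
side [[538.593   99.2403]
 [562.8651  59.9853]
 [581.2625  71.3608]
 [556.9904 110.6157]]
[0.5715 0.1217 0.024 ] [ 0.3012  0.207  -0.7699]
```

View pics/side3.png

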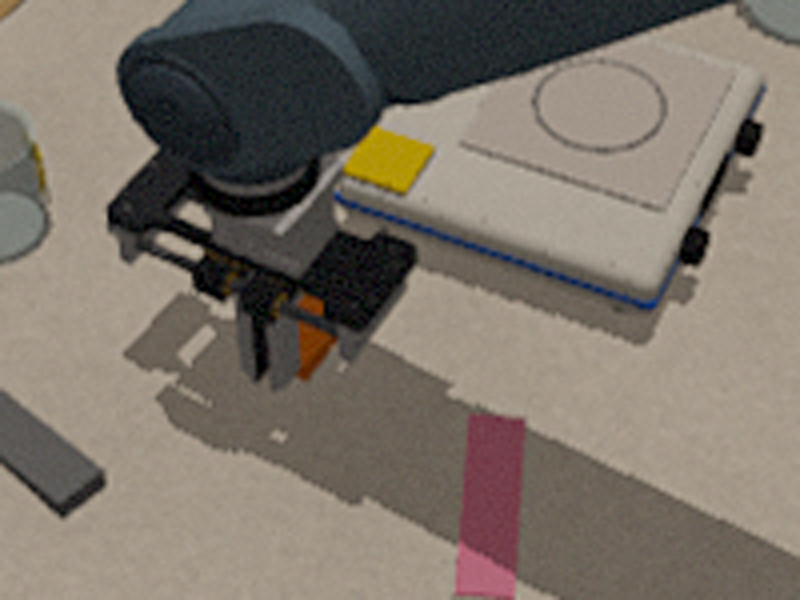

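The fingers sit against the thick end at side crop (300,360). The wedge is aligned with the cap and its thin edge is about to enter below the housing. I keep pushing.

```bash
python3 -m inch '[[[-0.03,0,0,0,0.1],[-0.06,0,0,0,0.1],[-0.08,0,0,0,0.1],[-0.1,0,0,0,0.1],[-0.1,0,0,0,0.1]]]' | grep -E 'pos|t_force:'
python3 -m inch '[[[-0.01,0,0,0,0.1],[-0.02,0,0,0,0.1],[-0.02,0,0,0,0.1]]]' | grep -E 'pos|t_force:'
python3 -m inch '[[[-0.007,0,0,0,0.1],[-0.01,0,0,0,0.1],[-0.01,0,0,0,0.1]]]' | grep -E 'pos|t_force:'
```

```text
tool_pos: [0.5736, 0.0913, 0.0241]
contact_force: [0.3, 0.2, 0.5]
tool_pos: [0.5739, 0.0857, 0.0241]
contact_force: [-0.3, -0.8, -0.1]
tool_pos: [0.5741, 0.0828, 0.0241]
contact_force: [0.4, -0.2, 0.2]
```

```bash
python3 -m inch '[[[-0.007,0,0,0,0.1],[-0.01,0,0,0,0.1],[-0.01,0,0,0,0.1]]]' | grep -E 'pos|t_force:'
python3 -m inch '[[[-0.007,0,0,0,0.1],[-0.007,0,0,0,0.1]]]' | grep -E 'pos|t_force:'
python3 -m inch '[[[-0.007,0,0,0,0.1],[-0.007,0,0,0,0.1]]]' | grep -E 'pos|t_force:'
```

```text
tool_pos: [0.5743, 0.0797, 0.0241]
contact_force: [1.4, 0.8, 0.2]
tool_pos: [0.5744, 0.0776, 0.024]
contact_force: [0.8, -0.1, 0.6]
tool_pos: [0.5745, 0.0755, 0.0241]
contact_force: [1.0, -0.7, 0.2]
```

Run:
```python
from h import *
np.set_printoptions(precision=4,suppress=True)
for n in("top","side"):
    im=camera(n)[...,::-1].copy();hsv=cv2.cvtColor(im,cv2.COLOR_BGR2HSV)
    for nm,lo,hi,z in(("wedge",(8,170,60),(18,255,255),.012),("cap",(24,170,120),(34,255,255),.066)):
        m=cv2.inRange(hsv,lo,hi);mm=np.zeros_like(m);mm[200:310,250:370]=m[200:310,250:370]
        c=max(cv2.findContours(mm,0,2)[0],key=cv2.contourArea)
        print(n,nm,cv2.boxPoints(cv2.minAreaRect(np.array([ray(n,(p[0][1],p[0][0]),z)[:2]*1000 for p in c],np.float32))).round(1).tolist(),ray(n,np.argwhere(mm).mean(0),z))
s=observe();print(s['tool_pos'],s['contact_force'])
```

```text
top wedge [[560.2000122070312, -8.199999809265137], [590.2000122070312, -8.899999618530273], [590.7000122070312, 8.399999618530273], [560.7000122070312, 9.199999809265137]] [ 0.574  -0.0002  0.012 ]
top cap [[559.4000244140625, -15.600000381469727], [565.0999755859375, -59.20000076293945], [609.2000122070312, -53.400001525878906], [603.5, -9.899999618530273]] [ 0.5841 -0.0347  0.066 ]
side wedge [[534.9000244140625, 55.5], [563.9000244140625, 13.0], [583.4000244140625, 26.399999618530273], [554.4000244140625, 68.9000015258789]] [0.5684 0.0331 0.012 ]
side cap [[556.7000122070312, -16.5], [563.0999755859375, -58.70000076293945], [600.2999877929688, -53.0], [593.7999877929688, -10.800000190734863]] [ 0.5761 -0.0374  0.066 ]
[0.5745 0.0756 0.024 ] [ 0.7839  0.1534 -1.0185]
```

```bash
python3 -m inch '[[[-0.007,0,0,0,0.1],[-0.007,0,0,0,0.1]]]' | grep -E 'pos|t_force:'
python3 -m inch '[[[-0.005,0,0,0,0.1],[-0.005,0,0,0,0.1]]]' | grep -E 'pos|t_force:'
python3 -m inch '[[[-0.005,0,0,0,0.1],[-0.005,0,0,0,0.1]]]' | grep -E 'pos|t_force:'
```

```text
tool_pos: [0.5746, 0.0734, 0.024]
contact_force: [-0.5, 0.9, -0.4]
tool_pos: [0.5747, 0.072, 0.024]
contact_force: [0.1, 0.1, 1.8]
tool_pos: [0.5748, 0.0705, 0.024]
contact_force: [-0.5, 0.5, -0.3]
```

```bash
python3 -m inch '[[[-0.005,0,0,0,0.1],[-0.005,0,0,0,0.1]]]' | grep -E 'pos|t_force:'
python3 -m inch '[[[-0.005,0,0,0,0.1],[-0.005,0,0,0,0.1]]]' | grep -E 'pos|t_force:'
python3 -m inch '[[[-0.005,0,0,0,0.1],[-0.005,0,0,0,0.1]]]' | grep -E 'pos|t_force:'
```

```text
tool_pos: [0.575, 0.069, 0.0241]
contact_force: [-0.9, -0.5, 0.5]
tool_pos: [0.5751, 0.0675, 0.0241]
contact_force: [-0.4, 0.2, -0.1]
tool_pos: [0.5751, 0.0661, 0.0241]
contact_force: [-0.3, 0.7, -0.6]
```

```bash
python3 -m inch '[[[-0.005,0,0,0,0.1],[-0.005,0,0,0,0.1]]]' | grep -E 'pos|t_force:'
python3 -m inch '[[[-0.005,0,0,0,0.1],[-0.005,0,0,0,0.1]]]' | grep -E 'pos|t_force:'
python3 -m inch '[[[-0.005,0,0,0,0.1],[-0.005,0,0,0,0.1]]]' | grep -E 'pos|t_force:|clock'
```

```text
tool_pos: [0.5752, 0.0648, 0.0241]
contact_force: [0.3, 3.1, 0.2]
tool_pos: [0.5753, 0.0634, 0.0241]
contact_force: [-0.7, 4.4, -0.0]
clock: 13.62
tool_pos: [0.5753, 0.062, 0.0241]
contact_force: [-0.8, 5.5, 0.3]
```

The push force rises from 3.1 to 5.5 N, so the wedge is snug. I back off and test the cap.

```bash
python3 -m inch '[[[0.06,0,0,0,0.1],[0.1,0,0,0,0.1],[0.1,0,-0.15,0,0.1],[0.1,0,-0.3,0,0],[-0.1,0,-0.3,0,0],[-0.321,0.006,-0.3,0,0],[-0.321,0.006,-0.3,0,0],[-0.321,0.006,-0.26,0,0],[-0.321,0.006,-0.225,0,0],[-0.321,0.006,-0.225,0,0],[-0.321,0.006,-0.225,0,0]]]' | grep -E 'clock|pos|t_force:|width'
python3 -m inch '[[[0,0,0.008,0,0],[0,0,0.013,0,0],[0,0,0.013,0,0]]]' | grep -E 'pos|t_force:'
python3 -m inch '[[[0,0,0.003,0,0],[0,0,0.003,0,0]]]' | grep -E 'pos|t_force:'
```

```text
clock: 15.0
tool_pos: [0.5833, -0.0335, 0.0913]
contact_force: [0.3, -0.3, 1.0]
gripper_width: 0.0004
tool_pos: [0.5833, -0.0344, 0.0876]
contact_force: [-0.3, -0.8, -0.5]
tool_pos: [0.5834, -0.0344, 0.0867]
contact_force: [-1.1, -0.0, 0.8]
```

```bash
python3 -m inch '[[[0,0,0.003,0,0],[0,0,0.003,0,0]]]' | grep -E 'pos|t_force:'
python3 -m inch '[[[0,0,0.003,0,0],[0,0,0.003,0,0]]]' | grep -E 'pos|t_force:'
python3 -m inch '[[[0,0,0.002,0,0],[0,0,0.002,0,0]]]' | grep -E 'pos|t_force:'
```

```text
tool_pos: [0.5833, -0.0344, 0.0858]
contact_force: [0.1, 0.2, -0.5]
tool_pos: [0.5834, -0.0343, 0.0849]
contact_force: [-0.7, 0.5, 0.3]
tool_pos: [0.5834, -0.0344, 0.0848]
contact_force: [-2.2, -0.0, 4.3]
```

```bash
python3 -m inch '[[[0,0,0.001,0,0],[0,0,0.001,0,0],[0,0,0.001,0,0]]]' | grep -E 'pos|t_force:'
python3 - <<'E'
from h import *
np.set_printoptions(precision=4,suppress=True)
F=[]
for n in("top","side"):
    im=camera(n)[...,::-1].copy();cv2.imwrite(f"pics/{n}4.png",cv2.resize(im[190:340,220:420],(800,600),interpolation=2))
    F.append(observe()["contact_force"])
for i in range(4): camera("top");F.append(observe()["contact_force"])
print(np.array(F),observe()['tool_pos'],observe()['clock'])
E
```

```text
tool_pos: [0.5835, -0.0344, 0.0847]
contact_force: [-3.9, 0.5, 5.8]
[[-2.9709  0.6362  5.5177]
 [-2.7936  0.8009  6.0612]
 [-2.2696  1.0229  6.6215]
 [-2.8523  0.1447  6.9514]
 [-2.0863  0.3177  6.5365]
 [-2.3513  0.7131  6.5621]] [ 0.5835 -0.0344  0.0848] 17.05
```

View pics/side4.png

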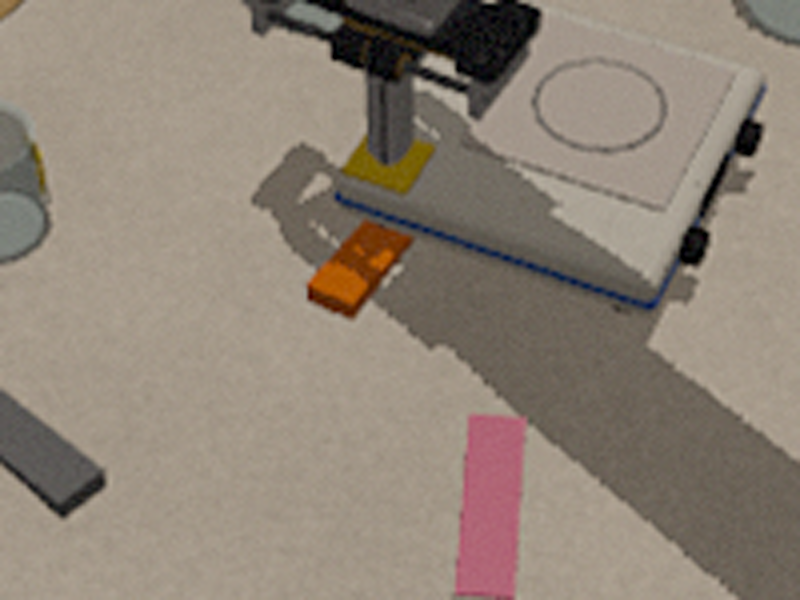

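View pics/top4.png

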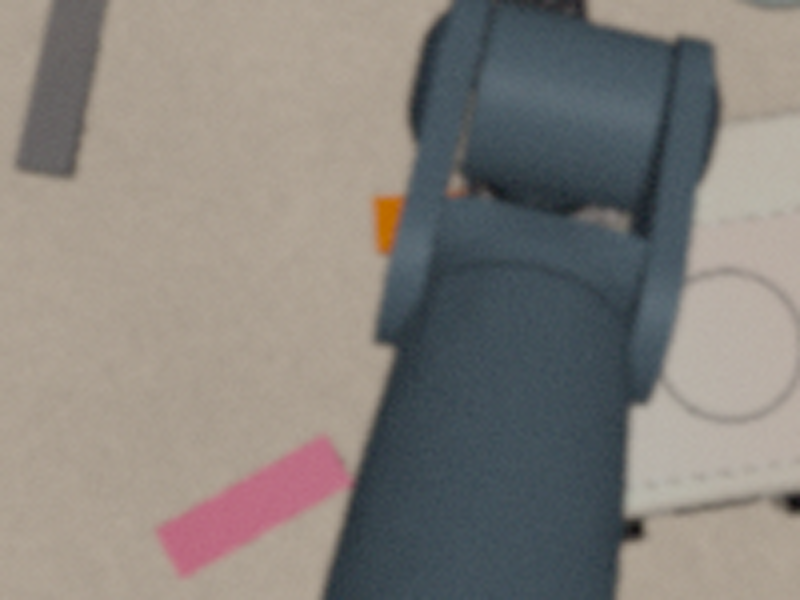

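In the side crop, the wedge at (360,265) runs under the cap corner with nothing else touching it. The fingers press the cap at (390,160) with a steady 6.6 N, which is above the 2 to 5 N that rocked it before. The tips hold at level height, and the stirrer outline is unchanged.

```bash
python3 -c "
from plant import *
print(hand_in())"
```

```text
the job is handed in; nothing more can be done
None
```

The job is handed in at about 17 s: I rocked the cap over, let it come back and pushed the orange wedge snug under the short foot; at the end I was pressing the cap with about 6.6 N, the stirrer level and not rocking, and nothing but foot and table touching the wedge.

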